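# Lock a plug-in coil can into its quarter-turn socket

## Task

Take the square coil can out of the wooden rack and fit it to the aluminium chassis: pass its T-shaped foot through the slot of the socket, press it down gently against the spring, turn it a quarter turn either way, and let the spring lift it home so that it stays locked crosswise to the slot, upright and let go. The socket is not exactly where it was measured, so feel for the slot, and never force it: over 30 N on the chassis breaks the socket. Leave the round can, the screwdriver, the glass jar and the reel where they are.

Things in the scene. Friction and masses are not known exactly. Their poses are not given: they have to be found in the camera images.
- coil: Square aluminium coil can, 73 mm tall, about 0.11 kg, upright in the rack. Origin: centre of the underside of its T-foot; z up. Foot: steel T-bar 28 mm long (x), 8 mm wide (y), z 0 to 6 mm, same either way round; stem 8 mm thick, z 6 to 23; black flange 42 (x) by 28 mm, z 23 to 27, its ends stick out along the T-bar. The flange rests on the rack, the foot hangs in a hole: lift straight out.
- coil_grip (a point): The place to grip: centre of the coil can's square body, 28 x 28 mm, sides parallel to the coil's x and y, from 27 to 73 mm above the foot's underside; this point lies 50 mm above it.
- chassis: Aluminium chassis, a fixed box 160 (x) by 220 (y) by 60 mm high, yawed up to 0.4 rad; origin: centre of its underside, z up. On its top, near x 0, y -40 mm, stands the socket; beyond y +50 mm a black transformer (42 mm tall) and a glass valve (57 mm tall).
- mount (a point): Nominal centre of the socket, on the chassis's top surface (60 mm up); axes as the chassis's. The socket, a dark steel block 54 x 54 mm on a foot plate, belongs to the chassis but is clamped up to 8 mm either way of here along the chassis's x (true along y and in yaw), and is set in height so that its flat top lies anywhere from 34 to 44 mm above here. Its true place is not measured.
- mount_top (a point): 39 mm above the mount: nominal centre of the slot in the socket's top (truly up to 8 mm off along x, 5 mm in height). The slot is 11 mm wide (chassis x), 32 mm long (chassis y), through a 10 mm top plate. Under the plate, lugs 3 mm deep leave only a cross open: the slot's outline and a groove 12 mm wide, 44 mm long along the chassis's x. Below the lugs the T-bar can turn freely.
- mount_pad (a point): 24 mm above the mount: nominal centre of the sprung brass pad, 15 mm below the socket's top (off as the socket is). 5 N starts it, then 0.5 N per mm. 4 mm below first touch the T-bar is clear of the lugs; at 8 mm the flange hits the top plate hard. Turned 90 degrees there and let rise, the T-bar is pushed up into the groove, its underside 16 mm below the socket's top.
- rack: The wooden rack, a fixed block 62 mm (x) by 160 mm (y) by 32 mm high; origin: centre of its underside. Two oblong holes, 36 mm (x) by 16 mm (y) and 27 mm deep, at y = -30 and +30 mm; the coil can stands in either one, the round can in the other.
- spare: Bystander: a round aluminium can, 28 mm in diameter, 67 mm tall, in the rack's other hole. Origin: underside of its pin.
- driver: Bystander: a screwdriver with a black handle lying on the table. Origin: below its middle.
- tin: Bystander: a small glass jar with a steel cap, 60 mm across, 45 mm tall. Origin: centre of its underside.
- reel: Bystander: a grey reel, 60 mm across, 40 mm tall. Origin: centre of its underside.
Not all that is in view belongs to the job. What is shaped like the coil but orange, purple or turquoise is not meant.

How it is judged (in metres and radians):
On the way:
1. the coil can's foot has been passed through the slot, lined up with it (z of coil in the frame of chassis below 0.091 m and horizontal distance between coil and mount below 0.013 m and angle between the x axis of coil and the y axis of chassis, either way round below 0.25 rad), for 0.1 s.
At the end, for the whole second after the job is handed in: The T-bar is under the socket's plate (within 13 mm of the mount, foot's underside 74 to 91 mm above the chassis's underside), crosswise to the slot within 0.2 rad; the can is upright within 0.12 rad and at rest (z of coil in the frame of chassis between 0.074 and 0.091 m and horizontal distance between coil and mount below 0.013 m and angle between the x axis of coil and the x axis of chassis, either way round below 0.2 rad and angle between coil's own z axis and vertical below 0.12 rad and linear speed of coil below 0.02 m/s); the robot touches nothing.
It fails at once if the coil can is pressed on the chassis or its socket with more than 30 N (contact force between coil and chassis above 30 N).
It fails at once if a bystander (round can, screwdriver, glass jar, reel) is moved by more than 25 mm (distance of any of spare, driver, tin, reel from where it was at the start of the episode above 0.025 m).
It also fails if it takes over 59 s, if anything falls off the work surface, if the arm or the gripper's body presses on something with over 40 N, if the wrist force passes 120 N, or if a joint passes its speed limit or range.

## Robot

A 6-joint arm with a two-finger parallel gripper is mounted at the origin on the work surface. World frame = base frame: x ahead of the robot, y to its left, z up, the work surface at z = 0. Lengths are in m, angles in degrees, forces in N, time in s.
With the tool pointing down it reaches from about 0.35 to 0.875 m from the base axis. Payload 4.2 kg.
Tool frame: the origin (TCP) lies midway between the tips of the shut fingers; the grasp point (between the pads) lies 19 mm behind it; z points along the fingers, y is the direction in which the jaws open and shut (so a half turn about z gives the same grasp; the last joint's range is limited). The gripper opens to 87 mm and grips with 3 to 60 N. Pads are 19 mm wide; open, the fingers measure 117 mm over their backs; the gripper's body (75 mm by 190 mm) begins 51 mm behind the grasp point.
Start: joints at [-53.48, 22.042, 0.453, 0, -68.411, -14.817], TCP at [0.231, -0.581, 0.191] pointing down, gripper open.
Joint ranges: [-179.83, 179.83], [-69.29, 118.12], [-61.27, 80.66], [-181.25, 117.63], [-171.15, -9.14], [-177.46, 177.46]. Speed limits (degrees/s): [159.86, 159.86, 180, 180, 180, 180].

## Interface

Orientations are given as a 3x3 rotation matrix whose columns are the frame's x, y, z axes.
In Python, from station import sense, capture, finish_job gives the robot as it stands. The module is installed in compiled form; this text tells all that it offers.
- The arm moves only by the shell command python3 -m jog 'ROWS' [OPENING]. ROWS is JSON, a list of rows, each a list of 6 numbers: the shift along the tool's x, y, z in cm, then the turn, a rotation vector about the tool's x, y, z in degrees. In form: [[dx, dy, dz, wx, wy, wz], ...]. A call has exactly 5 rows; each row shifts and turns the commanded pose from where the row before left it, along the tool's axes as they then stand; what a row does not reach is not made up. A row lasts 1/12 s, in which the tool goes at most 41.7 mm and 7.16 degrees, less where a joint would pass 70% of its speed; a pose out of reach is approached as far as the arm can. A call is refused whole if a number of a shift passes 4.17 or a number of a turn 7.16, either way. A call with a gripper value outside its range is refused whole. OPENING is the finger opening in cm, from 0 to 8.7, set as the call begins (- or left out, the last holds). The fingers move at their own pace and stop on an object; the grip force is fixed at half the most. Time passes only in rows, so rows that do not move let the fingers close, or fill a call up. It gives the time, the measured TCP pose, the force and the opening at its end, in the units of the state.
- sense(): the state, without advancing time (a new reading comes with each control period).
- capture(name): name is "scene" or "top" or "wrist"; returns a dict with "frame" (384x512x3 uint8, red, green, blue), "fx", "fy", "cx", "cy" (pixels), "world_to_cam" (4x4, takes a point from world to camera coordinates). Camera axes: x right, y up, looking along -z (the intrinsics and any distortion apply to the point x, -y, -z); pixel columns grow to the right and rows downward; lengths in m; the calibration is good to about 2 mm. A picture is of the moment at which its call begins. There is no depth.
- finish_job(): hands the job in, once; it reports no verdict.
The state is a dict: "time_s": time; "joints": joint angles; "joint_velocities": joint speeds; "effort": joint torques, N m; "tcp_pos": TCP position; "ee_rot": TCP orientation; "wrist_force": force on the tool from outside, world axes, zero at the start; "moment": the same for the moment, N m; "gripper_width": opening from 0.0 (shut) to 1.0 (fully open).
Only numpy, scipy, OpenCV 4.12 (cv2) and the standard library are available. Lean on these libraries where they do the work, as an engineer would, in place of code of your own. Each camera call takes 0.05 s, during which the arm holds its last target.

## Working session

There is one attempt and no reset: what is moved stays moved. The work goes in short steps, Python scripts to look and compute and a shell command to move; the robot and the scene stay as the last step left them, time stands still between calls to the robot, and variables do not carry over. Pictures are saved under pics/ and viewed, and the job is handed in when it is done.

```bash
mkdir -p pics; cat > h.py <<'E'
import numpy as np, cv2
from station import sense, capture
def snap(n,f):
    c=capture(n); cv2.imwrite('pics/'+f,c['frame'][:,:,::-1]); 
    np.savez('pics/'+f+'.npz',**c); return c
def load(f): return dict(np.load('pics/'+f+'.npz'))
def ray(c,u,v):
    W=np.array(c['world_to_cam']);R=W[:3,:3];t=W[:3,3]
    d=R.T@np.array([(u-c['cx'])/c['fx'],-(v-c['cy'])/c['fy'],-1.]); return -R.T@t,d
def onz(c,u,v,z):
    o,d=ray(c,u,v); return o+d*(z-o[2])/d[2]
def proj(c,p):
    W=np.array(c['world_to_cam']);q=W[:3,:3]@np.array(p)+W[:3,3]
    return c['cx']+c['fx']*q[0]/-q[2], c['cy']+c['fy']*-q[1]/-q[2]
E
python3 - <<'E'
from h import *
for n in ['scene','top','wrist']:
    c=snap(n,n+'0.png'); print(n,c.keys(),float(c['fx']),onz(c,256,192,0),ray(c,256,192)[0])
s=sense(); print(s)
E
```

```text
scene dict_keys(['frame', 'fx', 'fy', 'cx', 'cy', 'world_to_cam']) 368.02268392627406 [5.23187009e-01 1.70998196e-02 1.11022302e-16] [ 1.04909166 -0.43190256  0.86204948]
top dict_keys(['frame', 'fx', 'fy', 'cx', 'cy', 'world_to_cam']) 453.9266072176284 [ 0.53980066 -0.02365527  0.        ] [ 0.44160591 -0.00970225  1.48720883]
wrist dict_keys(['frame', 'fx', 'fy', 'cx', 'cy', 'world_to_cam']) 325.02316718424663 [ 0.25583778 -0.56509081  0.        ] [ 0.16198411 -0.60769985  0.38250843]
{'time_s': 0.15, 'joints': array([-5.34812266e+01,  2.20802670e+01,  3.97426322e-01, -1.92126809e-02,
       -6.84103938e+01, -1.48176018e+01]), 'joint_velocities': array([ 0.02875435, -0.05997028,  0.21833062,  0.06775385,  0.13273058,
       -0.04069213]), 'effort': array([ 4.21159564e-05, -3.91052091e+01,  1.87586457e+01,  4.22225073e+00,
        1.23847876e-02, -1.40485158e-04]), 'tcp_pos': array([ 0.23093304, -0.58022968,  0.19001606]), 'ee_rot': array([[-9.29170680e-01, -3.69650284e-01, -7.17760547e-04],
       [-3.69650963e-01,  9.29169487e-01,  1.49328981e-03],
       [ 1.14926199e-04,  1.65284198e-03, -9.99998627e-01]]), 'wrist_force': array([0.0934148 , 0.07486768, 0.15128863]), 'moment': array([-0.02122644, -0.01533563,  0.02559996]), 'gripper_width': 1.0006048376986836}
```

View pics/scene0.png

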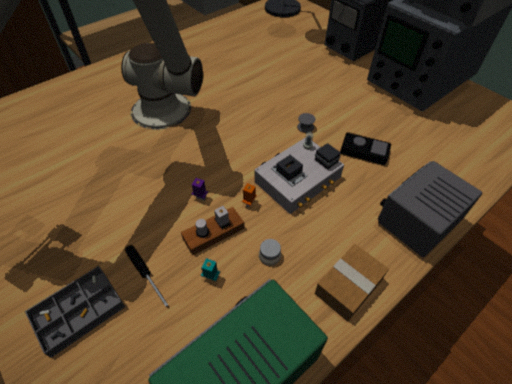

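View pics/top0.png

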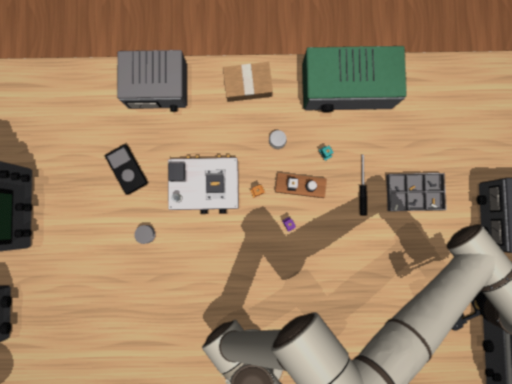

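View pics/wrist0.png

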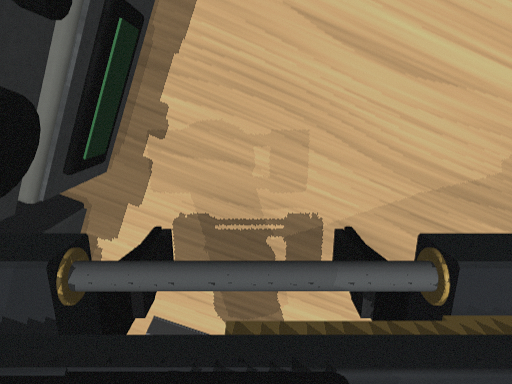

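The top view shows the chassis at about (203,183) with the socket at about (215,183). The rack is at (300,185), with the square can at (292,183) and the round can at (312,185). I'll zoom in for measurement.

```bash
python3 - <<'E'
from h import *
c=load('top0.png')
f=c['frame'][:,:,::-1]
cv2.imwrite('pics/top0z.png',cv2.resize(f[145:225,155:335],None,fx=4.4,fy=4.4,interpolation=cv2.INTER_CUBIC))
c=load('scene0.png')
f=c['frame'][:,:,::-1]
cv2.imwrite('pics/scene0z.png',cv2.resize(f[110:260,175:355],None,fx=4,fy=4,interpolation=cv2.INTER_CUBIC))
E
```

```text
(no output)
```

View pics/top0z.png

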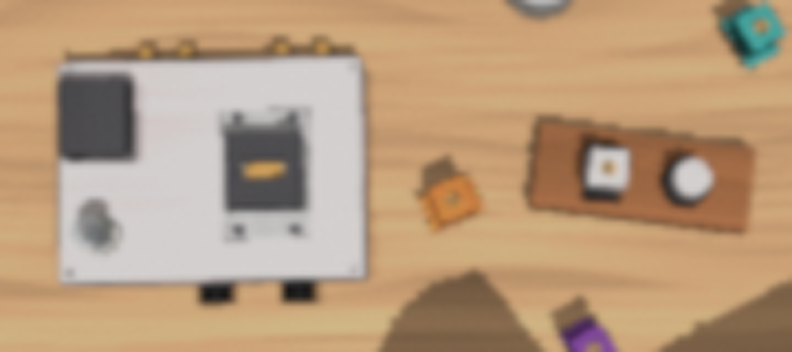

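View pics/scene0z.png

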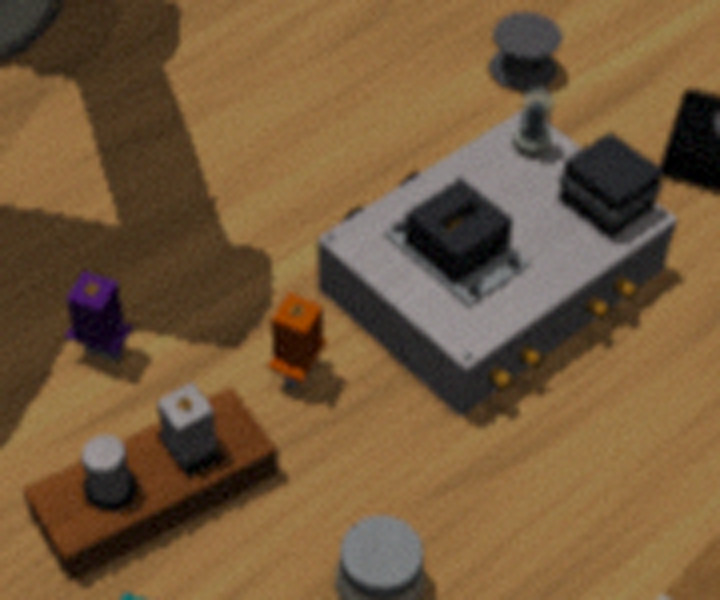

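```bash
python3 - <<'E'
from h import *
c=load('top0.png'); f=c['frame'].astype(int)
R,G,B=f[...,0],f[...,1],f[...,2]
sub=lambda m,x0,y0,x1,y1:(lambda z:(z.__setitem__((slice(y0,y1),slice(x0,x1)),m[y0:y1,x0:x1]),z)[1])(np.zeros(m.shape,np.uint8))
def rect(m,name,z,hull=True):
    cs,_=cv2.findContours(m,cv2.RETR_EXTERNAL,cv2.CHAIN_APPROX_NONE)
    k=max(cs,key=cv2.contourArea); P=np.array([onz(c,*p[0],z)[:2] for p in k]).astype(np.float32)
    r=cv2.minAreaRect(P*1000); print(name,r,cv2.boxPoints(r).round(0).tolist())
lo=f.min(2); sat=f.max(2)-lo
rect(sub(((lo>170)&(sat<25)).astype(np.uint8),155,145,245,225),'chassis',.06)
rect(sub(((f.max(2)<95)).astype(np.uint8),202,160,228,198),'socket',.099)
s=sub(((R-B>60)).astype(np.uint8),206,176,225,192); rect(s,'slot',.089)
rect(sub(((R-B>45)&(R<175)&(R>90)).astype(np.uint8),268,165,335,205),'rack',.032)
rect(sub(((lo>160)&(sat<40)).astype(np.uint8),284,174,300,194),'coil',.005+.073)
rect(sub(((lo>160)&(sat<40)).astype(np.uint8),302,174,322,194),'spare',.005+.067)
E
```

```text
chassis ((566.6953125, 144.70314025878906), (156.42031860351562, 213.92138671875), 0.5653916597366333) [[487.0, 251.0], [490.0, 37.0], [646.0, 39.0], [644.0, 252.0]]
socket ((563.1025390625, 102.60607147216797), (49.142974853515625, 49.51909637451172), 89.31700134277344) [[538.0, 78.0], [588.0, 78.0], [588.0, 127.0], [539.0, 127.0]]
slot ((563.9712524414062, 104.91831970214844), (21.643259048461914, 6.203765869140625), 89.03227996826172) [[561.0, 94.0], [567.0, 94.0], [567.0, 116.0], [561.0, 116.0]]
rack ((560.4379272460938, -163.4669647216797), (167.0652618408203, 71.28291320800781), 82.0430679321289) [[514.0, -241.0], [584.0, -251.0], [607.0, -86.0], [537.0, -76.0]]
coil ((562.3712158203125, -138.76783752441406), (25.076854705810547, 21.90376853942871), 89.03011322021484) [[551.0, -151.0], [573.0, -151.0], [574.0, -126.0], [552.0, -126.0]]
spare ((555.5256958007812, -200.21975708007812), (21.919761657714844, 22.04714012145996), 88.47238159179688) [[544.0, -211.0], [566.0, -211.0], [567.0, -190.0], [545.0, -189.0]]
```

```bash
cat >> h.py <<'E'
from scipy.spatial.transform import Rotation as Ro
def st():
    s=sense(); R=s['ee_rot']; psi=np.degrees(np.arctan2(R[1,1],R[0,1]))
    print('t%.2f pos'%s['time_s'],s['tcp_pos'].round(4),'psi %.2f'%psi,'F',s['wrist_force'].round(2),'M',s['moment'].round(3),'w %.1f'%(s['gripper_width']*87), 'tiltz',R[:,2].round(4),'j',s['joints'].round(0)); return s
def plan(target,psi,n):
    s=sense(); p=np.array(s['tcp_pos']); R=np.array(s['ee_rot'])
    g=np.radians(psi); Rt=np.array([[-np.sin(g),np.cos(g),0],[np.cos(g),np.sin(g),0],[0,0,-1]]).T
    # columns x,y,z
    Rt=np.column_stack([[-np.sin(g),np.cos(g),0],[np.cos(g),np.sin(g),0],[0,0,-1]])
    rv=Ro.from_matrix(R.T@Rt).as_rotvec(degrees=True)/n
    d=(np.array(target)-p)/n; rows=[]
    for i in range(n):
        rows.append(np.r_[R.T@d*100,rv].round(2).tolist()); R=R@Ro.from_rotvec(rv,degrees=True).as_matrix()
    for i in range(0,n,5): print(str(rows[i:i+5]).replace(' ',''))
E
python3 -c "
from h import *
plan([.5625,-.137,.18],172,15)"
```

```text
[[-3.15,1.93,0.07,0.01,0.0,-4.02],[-3.27,1.7,0.07,0.01,0.0,-4.02],[-3.38,1.47,0.07,0.01,0.0,-4.02],[-3.48,1.23,0.07,0.01,0.0,-4.02],[-3.56,0.98,0.07,0.01,0.0,-4.02]]
[[-3.62,0.73,0.07,0.01,0.0,-4.02],[-3.66,0.47,0.07,0.01,0.0,-4.02],[-3.68,0.22,0.07,0.01,0.0,-4.02],[-3.69,-0.04,0.07,0.01,0.0,-4.02],[-3.68,-0.3,0.07,0.01,0.0,-4.02]]
[[-3.65,-0.56,0.07,0.01,0.0,-4.02],[-3.6,-0.81,0.07,0.01,0.0,-4.02],[-3.53,-1.06,0.07,0.01,0.0,-4.02],[-3.45,-1.31,0.07,0.01,0.0,-4.02],[-3.35,-1.55,0.07,0.01,0.0,-4.02]]
```

```bash
python3 -m jog '[[-3.1,1.9,0,0,0,-4],[-3.3,1.7,0,0,0,-4],[-3.4,1.5,0,0,0,-4],[-3.5,1.2,0,0,0,-4],[-3.6,1.0,0,0,0,-4]]' 8.7
python3 -m jog '[[-3.6,0.7,0,0,0,-4],[-3.6,0.5,0,0,0,-4],[-3.7,0.2,0,0,0,-4],[-3.7,0,0,0,0,-4],[-3.7,-0.3,0,0,0,-4]]'
python3 -m jog '[[-3.6,-0.6,0.2,0,0,-4],[-3.6,-0.8,0.2,0,0,-4],[-3.2,-1.0,0.2,0,0,-4],[-2.5,-1,0.2,0,0,-4],[-1.5,-1,0.2,0,0,-4]]'
python3 -c "
from h import *
snap('wrist','w1.png');st();plan([.5625,-.137,.18],172,5)"
```

```text
time_s: 0.57
tcp_pos: [0.3427, -0.4312, 0.1905]
ee_rot: [[-0.745, -0.667, -0.0], [-0.667, 0.745, 0.0], [0.0, 0.001, -1.0]]
wrist_force: [0.0, 0.1, -0.1]
gripper_width: 1.002
time_s: 0.98
tcp_pos: [0.4532, -0.2835, 0.1908]
ee_rot: [[-0.471, -0.882, -0.0], [-0.882, 0.471, 0.0], [-0.0, 0.0, -1.0]]
wrist_force: [0.9, -1.6, -0.3]
gripper_width: 0.998
time_s: 1.4
tcp_pos: [0.5482, -0.1642, 0.1804]
ee_rot: [[-0.139, -0.99, -0.0], [-0.99, 0.139, 0.0], [-0.0, 0.0, -1.0]]
wrist_force: [-0.0, -0.6, 0.9]
gripper_width: 1.002
t1.45 pos [ 0.55   -0.1632  0.1798] psi 172.27 F [ 1.31  0.22 -0.73] M [ 0.035 -0.143  0.072] w 86.8 tiltz [ 4.e-04  4.e-04 -1.e+00] j [ -0.  18.  -8.  -0. -65.  -7.]
[[-0.55,-0.18,-0.0,-0.0,0.01,0.05],[-0.55,-0.18,-0.0,-0.0,0.01,0.05],[-0.55,-0.18,-0.0,-0.0,0.01,0.05],[-0.55,-0.17,-0.0,-0.0,0.01,0.05],[-0.55,-0.17,-0.0,-0.0,0.01,0.05]]
```

View pics/w1.png

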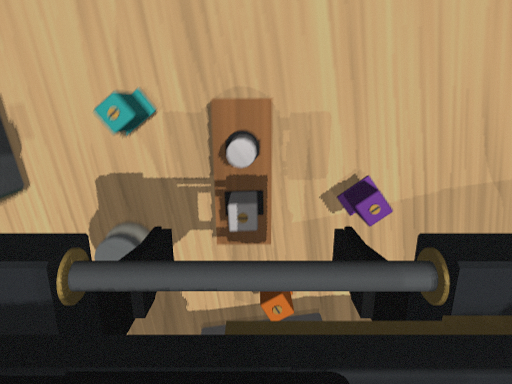

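```bash
python3 - <<'E'
from h import *
c=load('w1.png'); f=c['frame'][:,:,::-1]
cv2.imwrite('pics/w1z.png',cv2.resize(f[90:260,180:300],None,fx=4,fy=3.5,interpolation=cv2.INTER_CUBIC)[:595])
print(proj(c,[.55,-.1632,.18]),proj(c,[.55,-.1632,.0]),ray(c,0,0)[0])
# edges of rack at z=.032, coil
for p in [(210,99),(271,99),(271,243),(217,243)]: print(p,onz(c,*p,.032).round(4))
print(onz(c,242,216,.079))
E
```

```text
(np.float64(248.73172539537458), np.float64(226.77852205371101)) (np.float64(250.52089095020162), np.float64(170.77698727497165)) [ 0.53712945 -0.23696887  0.37304739]
(210, 99) [ 0.5789 -0.248   0.032 ]
(271, 99) [ 0.5181 -0.2394  0.032 ]
(271, 243) [ 0.5376 -0.0837  0.032 ]
(217, 243) [ 0.5984 -0.0922  0.032 ]
[ 0.56154416 -0.13639447  0.079     ]
```

View pics/w1z.png

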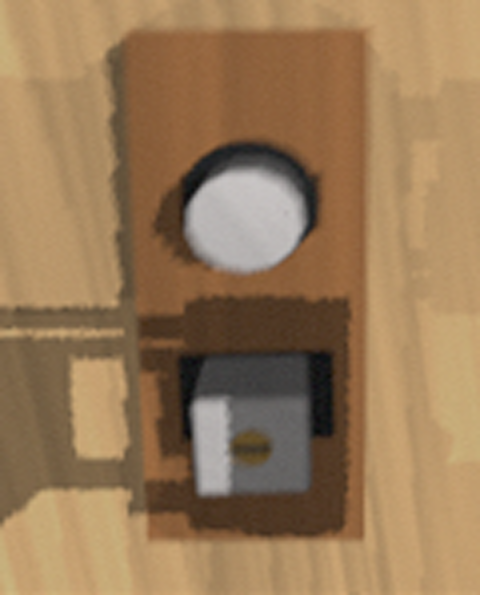

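```bash
python3 -m jog '[[-0.6,-0.2,0,0,0,0],[-0.6,-0.2,0,0,0,0],[-0.6,-0.2,0,0,0,0],[-0.5,-0.2,0,0,0,0],[-0.5,-0.1,0,0,0,0]]' 
python3 -m jog '[[0,0,2,0,0,0],[0,0,2,0,0,0],[0,0,2,0,0,0],[0,0,1,0,0,0],[0,0,0,0,0,0]]' 
python3 -c "
from h import *
st();plan([.5617,-.1364,.042],172.5,5);snap('wrist','w2.png')"
```

```text
time_s: 1.87
tcp_pos: [0.5601, -0.1403, 0.1811]
ee_rot: [[-0.145, -0.989, 0.0], [-0.989, 0.145, -0.0], [-0.0, -0.0, -1.0]]
wrist_force: [0.8, -0.2, -0.4]
gripper_width: 0.999
time_s: 2.28
tcp_pos: [0.5581, -0.1402, 0.1084]
ee_rot: [[-0.145, -0.989, -0.005], [-0.989, 0.145, 0.0], [0.0, 0.005, -1.0]]
wrist_force: [0.5, -0.6, 0.1]
gripper_width: 0.999
t2.28 pos [ 0.5581 -0.1402  0.1084] psi 171.65 F [ 0.45 -0.65  0.11] M [-0.028  0.088  0.023] w 86.9 tiltz [-5.3e-03  4.0e-04 -1.0e+00] j [  2.  22. -13.  -0. -56. -10.]
[[-0.09,-0.07,1.33,0.06,-0.0,-0.17],[-0.09,-0.07,1.33,0.06,-0.0,-0.17],[-0.09,-0.06,1.33,0.06,-0.0,-0.17],[-0.09,-0.06,1.33,0.06,-0.0,-0.17],[-0.09,-0.06,1.33,0.06,-0.0,-0.17]]
```

View pics/w2.png

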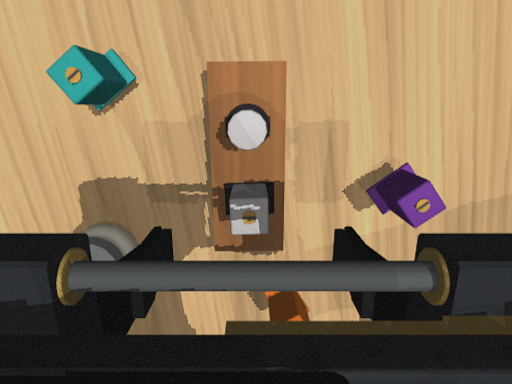

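```bash
python3 -c "
from h import *
c=load('w2.png');print(onz(c,249,217,.082))
c=load('w1.png');print(onz(c,242.5,216.5,.082))"
```

```text
[ 0.56030251 -0.13669431  0.082     ]
[ 0.56090009 -0.13685939  0.082     ]
```

```bash
python3 -m jog '[[-0.2,-0.1,1.4,0,0,0],[-0.2,-0.1,1.4,0,0,0],[0,0,1.4,0,0,0],[0,0,1.4,0,0,0],[0,0,1,0,0,0]]' 
python3 -m jog '[[0,0,0,0,0,0],[0,0,0,0,0,0],[0,0,0,0,0,0],[0,0,0,0,0,0],[0,0,0,0,0,0]]' 1.5
python3 -c "
from h import *
st();plan([.5606,-.1367,.042],172.5,5)"
```

```text
time_s: 2.75
tcp_pos: [0.5635, -0.1367, 0.0453]
ee_rot: [[-0.144, -0.99, 0.002], [-0.99, 0.144, -0.0], [-0.0, -0.002, -1.0]]
wrist_force: [0.4, -0.6, 0.3]
gripper_width: 0.996
time_s: 3.17
tcp_pos: [0.5633, -0.1366, 0.0459]
ee_rot: [[-0.144, -0.99, 0.002], [-0.99, 0.144, -0.0], [-0.0, -0.002, -1.0]]
wrist_force: [-0.5, 0.3, 1.0]
gripper_width: 0.701
t3.17 pos [ 0.5633 -0.1366  0.0459] psi 171.71 F [-0.51  0.25  1.02] M [0.057 0.087 0.024] w 61.0 tiltz [ 2.e-03 -1.e-04 -1.e+00] j [  2.  26. -17.   0. -47. -11.]
[[0.01,0.05,0.08,-0.02,0.0,-0.16],[0.01,0.05,0.08,-0.02,0.0,-0.16],[0.01,0.05,0.08,-0.02,0.0,-0.16],[0.01,0.05,0.08,-0.02,0.0,-0.16],[0.01,0.05,0.08,-0.02,0.0,-0.16]]
```

```bash
python3 -m jog '[[0,0.25,0.35,0,0,0],[0,0,0,0,0,0],[0,0,0,0,0,0],[0,0,0,0,0,0],[0,0,0,0,0,0]]' 
python3 -m jog '[[0,0,0,0,0,0],[0,0,0,0,0,0],[0,0,0,0,0,0],[0,0,0,0,0,0],[0,0,0,0,0,0]]'
python3 -c "
from h import *
st()"
```

```text
time_s: 3.58
tcp_pos: [0.5604, -0.1362, 0.0415]
ee_rot: [[-0.144, -0.99, 0.001], [-0.99, 0.144, -0.0], [0.0, -0.001, -1.0]]
wrist_force: [1.2, 0.4, -0.1]
gripper_width: 0.323
time_s: 4.0
tcp_pos: [0.5604, -0.1362, 0.0415]
ee_rot: [[-0.144, -0.99, 0.001], [-0.99, 0.144, -0.0], [-0.0, -0.001, -1.0]]
wrist_force: [0.3, 0.8, 0.1]
gripper_width: 0.32
t4.00 pos [ 0.5604 -0.1362  0.0415] psi 171.71 F [0.28 0.76 0.12] M [ 0.028 -0.125  0.009] w 27.8 tiltz [ 5.e-04 -1.e-04 -1.e+00] j [  2.  26. -17.   0. -47. -11.]
```

```bash
python3 -m jog '[[0,0,-1,0,0,0],[0,0,-1.5,0,0,0],[0,0,-3,0,0,0],[0,0,-3,0,0,0],[0,0,-3.5,0,0,0]]'
python3 -c "
from h import *
st();plan([.564,.105,.19],90.5,15)"
```

```text
time_s: 4.42
tcp_pos: [0.5586, -0.1361, 0.1619]
ee_rot: [[-0.145, -0.989, -0.004], [-0.989, 0.145, 0.0], [0.0, 0.004, -1.0]]
wrist_force: [0.2, -0.4, -0.9]
gripper_width: 0.318
t4.42 pos [ 0.5586 -0.1361  0.1619] psi 171.69 F [ 0.23 -0.41 -0.89] M [0.05  0.008 0.04 ] w 27.7 tiltz [-3.7e-03  4.0e-04 -1.0e+00] j [  2.  19.  -9.  -0. -63. -11.]
[[-1.6,0.2,-0.19,0.01,-0.01,5.41],[-1.57,0.35,-0.19,0.01,-0.01,5.41],[-1.53,0.49,-0.19,0.01,-0.01,5.41],[-1.48,0.64,-0.19,0.01,-0.01,5.41],[-1.41,0.77,-0.19,0.01,-0.01,5.41]]
[[-1.33,0.9,-0.19,0.01,-0.01,5.41],[-1.24,1.02,-0.19,0.01,-0.01,5.41],[-1.14,1.14,-0.19,0.01,-0.01,5.41],[-1.03,1.24,-0.19,0.01,-0.01,5.41],[-0.9,1.33,-0.19,0.01,-0.01,5.41]]
[[-0.78,1.41,-0.19,0.01,-0.01,5.41],[-0.64,1.47,-0.19,0.01,-0.01,5.41],[-0.5,1.53,-0.19,0.01,-0.01,5.41],[-0.35,1.57,-0.19,0.01,-0.01,5.41],[-0.2,1.59,-0.19,0.01,-0.01,5.41]]
```

```bash
python3 -m jog '[[-1.6,0.2,-0.5,0,0,5.4],[-1.6,0.4,-0.5,0,0,5.4],[-1.5,0.5,-0.5,0,0,5.4],[-1.5,0.6,-0.5,0,0,5.4],[-1.4,0.8,0,0,0,5.4]]'
python3 -m jog '[[-1.3,0.9,0,0,0,5.4],[-1.2,1,0,0,0,5.4],[-1.1,1.1,0,0,0,5.4],[-1,1.2,0,0,0,5.4],[-0.9,1.3,0,0,0,5.4]]'
python3 -m jog '[[-0.8,1.4,0,0,0,5.4],[-0.6,1.5,0,0,0,5.4],[-0.5,1.5,0,0,0,5.4],[-0.4,1.6,0,0,0,5.4],[-0.2,1.2,0,0,0,5.4]]'
python3 -c "
from h import *
snap('wrist','w3.png');snap('top','top3.png');snap('scene','scene3.png');st();plan([.564,.105,.19],90.5,5)"
```

```text
time_s: 4.83
tcp_pos: [0.5615, -0.0549, 0.1831]
ee_rot: [[-0.582, -0.813, 0.002], [-0.813, 0.582, 0.0], [-0.001, -0.001, -1.0]]
wrist_force: [0.5, -0.3, -0.3]
gripper_width: 0.32
time_s: 5.25
tcp_pos: [0.5622, 0.0235, 0.1818]
ee_rot: [[-0.888, -0.461, -0.001], [-0.461, 0.888, 0.0], [0.001, 0.0, -1.0]]
wrist_force: [0.3, -0.3, -1.0]
gripper_width: 0.318
time_s: 5.67
tcp_pos: [0.5646, 0.1006, 0.1817]
ee_rot: [[-1.0, -0.008, -0.001], [-0.008, 1.0, 0.0], [0.001, 0.0, -1.0]]
wrist_force: [0.2, -0.2, -1.3]
gripper_width: 0.318
t5.82 pos [0.5647 0.1001 0.1816] psi 90.87 F [ 0.3  -0.16 -1.21] M [-0.058 -0.031 -0.043] w 28.1 tiltz [-6.e-04 -2.e-04 -1.e+00] j [  26.   17.   -8.   -0.  -65. -115.]
[[0.01,0.1,-0.17,-0.0,-0.01,0.07],[0.01,0.1,-0.17,-0.0,-0.01,0.07],[0.01,0.1,-0.17,-0.0,-0.01,0.07],[0.01,0.1,-0.17,-0.0,-0.01,0.07],[0.01,0.1,-0.17,-0.0,-0.01,0.07]]
```

View pics/w3.png

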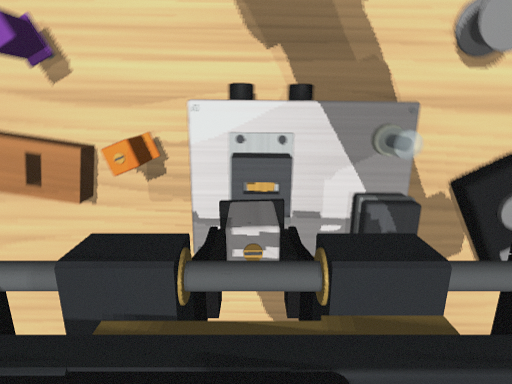

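View pics/scene3.png

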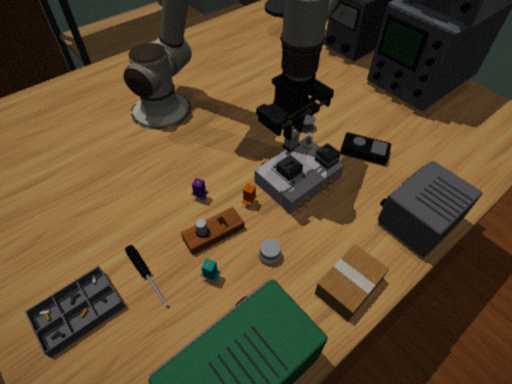

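```bash
python3 - <<'E'
from h import *
c=load('w3.png'); f=c['frame'][:,:,::-1]
cv2.imwrite('pics/w3z.png',cv2.resize(f[90:280,180:430],None,fx=3.15,fy=3.15,interpolation=cv2.INTER_CUBIC))
E
```

```text
(no output)
```

View pics/w3z.png

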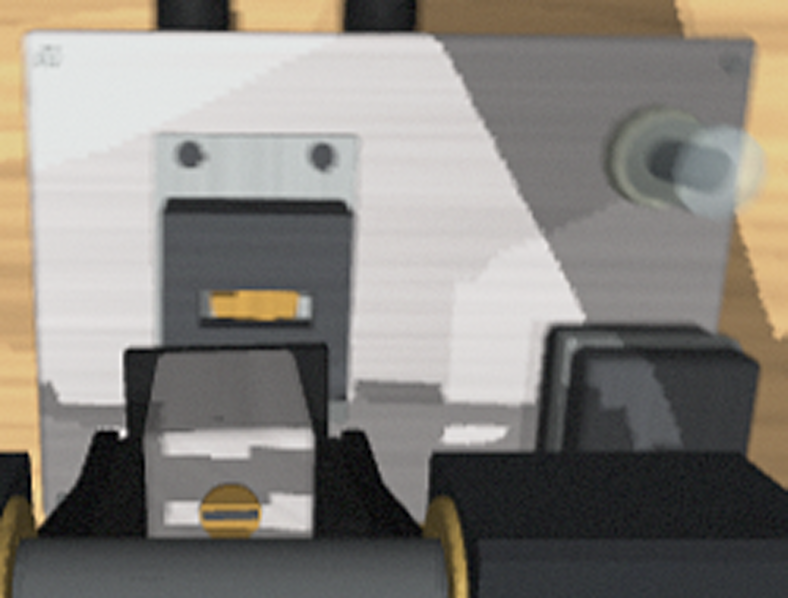

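```bash
python3 - <<'E'
from h import *
c=load('w3.png'); f=c['frame'].astype(float)
print('cam',ray(c,0,0)[0])
u=lambda x,y:(180+(x+.5)/3.15-.5,90+(y+.5)/3.15-.5)
for z in (.094,.099,.104):
    P=[onz(c,*u(*p),z) for p in [(201,289),(312,291),(312,326),(201,325)]]
    Q=[onz(c,*u(*p),z) for p in [(163,212),(353,212)]]
    print(z,'slot ctr',np.mean(P,0).round(4),'len',np.linalg.norm(P[0]-P[1]).round(4),'wid',np.linalg.norm(P[1]-P[2]).round(4),'sock w',np.linalg.norm(Q[0]-Q[1]).round(4),'ctr y',((Q[0]+Q[1])/2).round(4))
print('screw',onz(c,*u(230,512),.1816+.0405).round(4))
# chassis corners z .06
for p in [(26,33),(753,40)]: print(onz(c,*u(*p),.06).round(4))
g=f.mean(2)
print('col profile u=250..270 rows 150-200'); print(g[150:202,255:268].mean(1).round(0).tolist())
print('row profile',g[184:189,225:300].mean(0).round(0).tolist())
E
```

```text
cam [0.49042032 0.09986197 0.37441681]
0.094 slot ctr [0.5614 0.1081 0.094 ] len 0.0312 wid 0.0102 sock w 0.0523 ctr y [0.5342 0.1081 0.094 ]
0.099 slot ctr [0.5601 0.1079 0.099 ] len 0.0307 wid 0.01 sock w 0.0514 ctr y [0.5334 0.108  0.099 ]
0.104 slot ctr [0.5589 0.1078 0.104 ] len 0.0301 wid 0.0098 sock w 0.0505 ctr y [0.5326 0.1078 0.104 ]
screw [0.5632 0.1005 0.2221]
[0.4869 0.0399 0.06  ]
[0.4873 0.2546 0.06  ]
col profile u=250..270 rows 150-200
[196.0, 200.0, 161.0, 83.0, 39.0, 40.0, 41.0, 50.0, 75.0, 88.0, 86.0, 85.0, 84.0, 85.0, 87.0, 88.0, 88.0, 86.0, 84.0, 85.0, 86.0, 87.0, 88.0, 89.0, 88.0, 87.0, 88.0, 87.0, 86.0, 83.0, 82.0, 80.0, 129.0, 152.0, 151.0, 151.0, 151.0, 152.0, 151.0, 153.0, 138.0, 89.0, 44.0, 42.0, 70.0, 85.0, 86.0, 85.0, 81.0, 53.0, 20.0, 79.0]
row profile [217.0, 216.0, 218.0, 203.0, 189.0, 165.0, 120.0, 86.0, 84.0, 86.0, 86.0, 85.0, 85.0, 86.0, 85.0, 85.0, 86.0, 79.0, 91.0, 107.0, 111.0, 126.0, 145.0, 151.0, 149.0, 149.0, 148.0, 148.0, 146.0, 147.0, 153.0, 157.0, 156.0, 153.0, 150.0, 148.0, 146.0, 148.0, 149.0, 152.0, 153.0, 152.0, 149.0, 150.0, 151.0, 151.0, 150.0, 151.0, 143.0, 167.0, 175.0, 187.0, 172.0, 135.0, 88.0, 80.0, 85.0, 85.0, 86.0, 85.0, 85.0, 85.0, 85.0, 85.0, 84.0, 90.0, 144.0, 182.0, 210.0, 211.0, 209.0, 209.0, 209.0, 208.0, 207.0]
```

```bash
python3 -m jog '[[-0.6,0.3,1.2,0,0,0.3],[-0.6,0.3,1.2,0,0,0.2],[-0.3,0.15,1,0,0,0],[0,0,0.5,0,0,0],[0,0,0,0,0,0]]'
python3 -c "
from h import *
c=snap('wrist','w4.png');st()
f=c['frame'][:,:,::-1]
cv2.imwrite('pics/w4z.png',cv2.resize(f[110:260,190:340],None,fx=4,fy=4,interpolation=cv2.INTER_CUBIC))
"
```

```text
time_s: 6.23
tcp_pos: [0.5789, 0.1064, 0.1395]
ee_rot: [[-1.0, -0.003, -0.005], [-0.003, 1.0, -0.002], [0.005, -0.002, -1.0]]
wrist_force: [-1.1, -0.1, -1.4]
gripper_width: 0.319
t6.28 pos [0.5795 0.1065 0.1408] psi 90.18 F [ 0.29 -0.19 -2.  ] M [-0.045 -0.043 -0.002] w 27.7 tiltz [-0.003  -0.0014 -1.    ] j [  26.   21.   -9.   -0.  -60. -116.]
```

View pics/w4z.png

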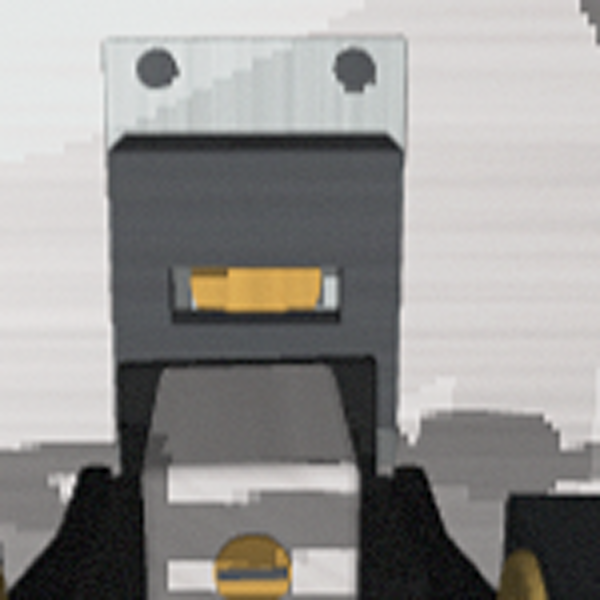

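```bash
python3 - <<'E'
from h import *
c=load('w4.png')
u=lambda x,y:(190+(x+.5)/4-.5,110+(y+.5)/4-.5)
tcp=np.array([.5795,.1065,.1408]); ft=tcp[2]-.0325
o=lambda p,z:onz(c,*u(*p),z)
print('cam',ray(c,0,0)[0])
print('screw',o((253,567),ft+.073).round(4))
a,b=o((118,360),ft+.027),o((376,358),ft+.027);print('flange back edge',a.round(4),b.round(4),'ctr',((a+b)/2).round(4),np.linalg.norm(a-b))
a,b=o((147,463),ft+.073),o((358,463),ft+.073);print('body top back edge ctr',((a+b)/2).round(4),np.linalg.norm(a-b))
for z in (.094,.097,.100,.104):
    P=[o(p,z) for p in [(171,267),(341,268),(341,323),(171,323)]]
    Q=[o(p,z) for p in [(113,200),(403,200)]]
    print(z,'slot',np.mean(P,0).round(4),'len',np.linalg.norm(P[0]-P[1]).round(4),'wid',np.linalg.norm(P[1]-P[2]).round(4),'sock',np.linalg.norm(Q[0]-Q[1]).round(4),((Q[0]+Q[1])/2).round(4),'back',o((257,150),z).round(4))
E
```

```text
cam [0.50554824 0.10638596 0.33251388]
screw [0.5765 0.1065 0.1813]
flange back edge [0.5626 0.0851 0.1353] [0.5622 0.1258 0.1353] ctr [0.5624 0.1054 0.1353] 0.040727912665500354
body top back edge ctr [0.5625 0.1064 0.1813] 0.02611119477996377
0.094 slot [0.5618 0.1069 0.094 ] len 0.0318 wid 0.0106 sock 0.0536 [0.5437 0.1072 0.094 ] back [0.5345 0.107  0.094 ]
0.097 slot [0.5611 0.1069 0.097 ] len 0.0314 wid 0.0105 sock 0.0529 [0.5432 0.1072 0.097 ] back [0.5342 0.107  0.097 ]
0.1 slot [0.5604 0.1069 0.1   ] len 0.031 wid 0.0104 sock 0.0522 [0.5428 0.1072 0.1   ] back [0.5338 0.107  0.1   ]
0.104 slot [0.5595 0.1069 0.104 ] len 0.0305 wid 0.0102 sock 0.0513 [0.5421 0.1072 0.104 ] back [0.5333 0.107  0.104 ]
```

```bash
python3 -m jog '[[0.6,0.05,0,0,0,0],[0.6,0,0,0,0,0],[0.4,0,0,0,0,0],[0,0,0,0,0,0],[0,0,0,0,0,0]]'
python3 -c "
from h import *
st();plan([.5634,.107,.1405],90.3,1)"
```

```text
time_s: 6.7
tcp_pos: [0.5639, 0.1078, 0.1431]
ee_rot: [[-1.0, -0.004, 0.001], [-0.004, 1.0, 0.0], [-0.001, 0.0, -1.0]]
wrist_force: [-0.3, 0.1, -0.3]
gripper_width: 0.318
t6.70 pos [0.5639 0.1078 0.1431] psi 90.23 F [-0.27  0.12 -0.35] M [-0.057 -0.061  0.008] w 27.7 tiltz [ 1.3e-03  5.0e-04 -1.0e+00] j [  27.   19.  -11.    0.  -60. -117.]
[[0.05,-0.08,0.26,0.03,0.07,-0.07]]
```

```bash
python3 -m jog '[[0.05,-0.08,0.1,0,0,0],[0,0,0.1,0,0,0],[0,0,0.1,0,0,0],[0,0,0.1,0,0,0],[0,0,0.1,0,0,0]]'
python3 -c "
from h import *
st();c=snap('wrist','w5.png');d=snap('scene','s5.png')
a=cv2.resize(c['frame'][120:260,190:340,::-1],(600,560),interpolation=cv2.INTER_CUBIC)
cv2.imwrite('pics/w5z.png',a)
cv2.imwrite('pics/s5z.png',cv2.resize(d['frame'][90:220,240:360,::-1],None,fx=4.5,fy=4.5,interpolation=cv2.INTER_CUBIC))"
```

```text
time_s: 7.12
tcp_pos: [0.5636, 0.1068, 0.1371]
ee_rot: [[-1.0, -0.003, -0.0], [-0.003, 1.0, -0.0], [0.0, -0.0, -1.0]]
wrist_force: [-0.6, 0.3, -1.8]
gripper_width: 0.313
t7.12 pos [0.5636 0.1068 0.1371] psi 90.20 F [-0.55  0.29 -1.79] M [-0.003 -0.03  -0.052] w 27.3 tiltz [-2.e-04 -1.e-04 -1.e+00] j [  27.   20.  -11.    0.  -59. -117.]
```

View pics/w5z.png

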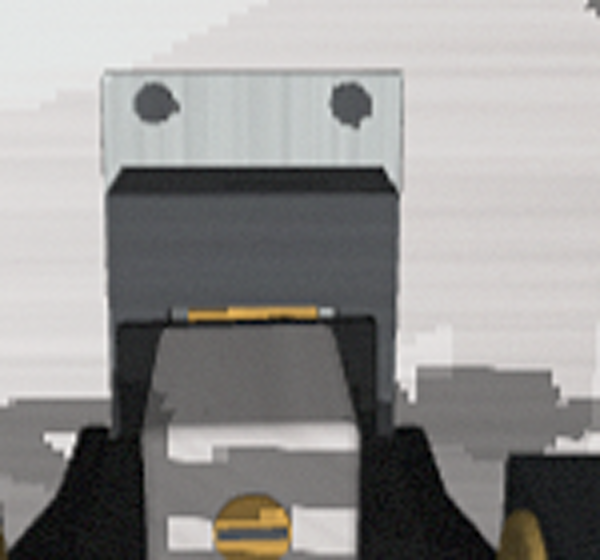

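View pics/s5z.png

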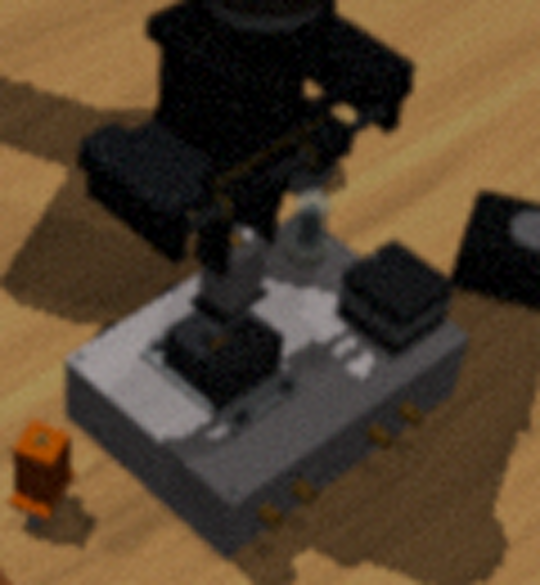

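```bash
python3 -m jog '[[0,0,0.08,0,0,0],[0,0,0.08,0,0,0],[0,0,0.08,0,0,0],[0,0,0.08,0,0,0],[0,0,0.08,0,0,0]]'
python3 -m jog '[[0,0,0.08,0,0,0],[0,0,0.08,0,0,0],[0,0,0.08,0,0,0],[0,0,0,0,0,0],[0,0,0,0,0,0]]'
python3 -c "
from h import *
st();"
```

```text
time_s: 7.63
tcp_pos: [0.5636, 0.1069, 0.1333]
ee_rot: [[-1.0, -0.004, 0.0], [-0.004, 1.0, 0.0], [-0.0, 0.0, -1.0]]
wrist_force: [-0.1, 0.6, -0.1]
gripper_width: 0.313
time_s: 8.05
tcp_pos: [0.5636, 0.1068, 0.1309]
ee_rot: [[-1.0, -0.004, -0.0], [-0.004, 1.0, -0.0], [0.0, -0.0, -1.0]]
wrist_force: [-0.2, -0.2, -1.0]
gripper_width: 0.318
t8.05 pos [0.5636 0.1068 0.1309] psi 90.20 F [-0.2  -0.24 -0.96] M [-0.042 -0.006  0.072] w 27.7 tiltz [-1.e-04 -1.e-04 -1.e+00] j [  27.   20.  -12.    0.  -58. -117.]
```

Foot is at about z = 0.0984. I'll continue in gentle 2–3 mm steps.

```bash
python3 -m jog '[[0,0,0.1,0,0,0],[0,0,0.1,0,0,0],[0,0,0.05,0,0,0],[0,0,0,0,0,0],[0,0,0,0,0,0]]'

```

```text
time_s: 8.47
tcp_pos: [0.5636, 0.1068, 0.1284]
ee_rot: [[-1.0, -0.004, -0.0], [-0.004, 1.0, -0.0], [0.0, -0.0, -1.0]]
wrist_force: [-0.6, -0.5, -1.5]
gripper_width: 0.317
```

```bash
python3 -m jog '[[0,0,0.1,0,0,0],[0,0,0.1,0,0,0],[0,0,0,0,0,0],[0,0,0,0,0,0],[0,0,0,0,0,0]]'

```

```text
time_s: 8.88
tcp_pos: [0.5636, 0.1069, 0.1265]
ee_rot: [[-1.0, -0.004, 0.0], [-0.004, 1.0, -0.0], [-0.0, -0.0, -1.0]]
wrist_force: [1.5, 0.7, -1.3]
gripper_width: 0.319
```

```bash
python3 -m jog '[[0,0,0.1,0,0,0],[0,0,0.1,0,0,0],[0,0,0,0,0,0],[0,0,0,0,0,0],[0,0,0,0,0,0]]'

```

```text
time_s: 9.3
tcp_pos: [0.5636, 0.1068, 0.1245]
ee_rot: [[-1.0, -0.004, -0.0], [-0.004, 1.0, -0.0], [0.0, -0.0, -1.0]]
wrist_force: [-0.1, -0.3, -1.1]
gripper_width: 0.319
```

```bash
python3 -m jog '[[0,0,0.1,0,0,0],[0,0,0.1,0,0,0],[0,0,0,0,0,0],[0,0,0,0,0,0],[0,0,0,0,0,0]]'; python3 -c "
from h import *
st();c=snap('wrist','w6.png');a=cv2.resize(c['frame'][120:260,190:340,::-1],(600,560),interpolation=cv2.INTER_CUBIC)
cv2.imwrite('pics/w6z.png',a)"

```

```text
time_s: 9.72
tcp_pos: [0.5636, 0.1069, 0.1224]
ee_rot: [[-1.0, -0.004, -0.0], [-0.004, 1.0, -0.0], [0.0, -0.0, -1.0]]
wrist_force: [0.2, -0.3, -0.0]
gripper_width: 0.314
t9.72 pos [0.5636 0.1069 0.1224] psi 90.20 F [ 0.19 -0.28 -0.02] M [0.    0.002 0.015] w 27.3 tiltz [-0. -0. -1.] j [  27.   20.  -13.   -0.  -57. -117.]
```

View pics/w6z.png

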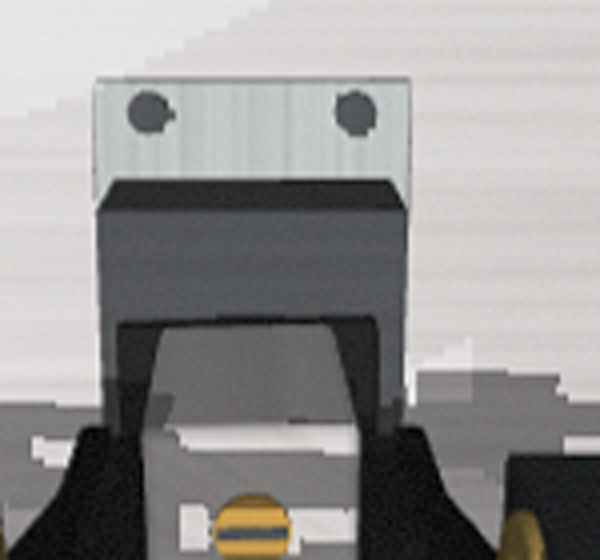

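```bash
python3 -m jog '[[0,0,0.1,0,0,0],[0,0,0.1,0,0,0],[0,0,0.05,0,0,0],[0,0,0,0,0,0],[0,0,0,0,0,0]]'

```

```text
time_s: 10.18
tcp_pos: [0.5636, 0.1068, 0.1199]
ee_rot: [[-1.0, -0.004, -0.0], [-0.004, 1.0, -0.0], [0.0, -0.0, -1.0]]
wrist_force: [0.2, 0.0, -0.9]
gripper_width: 0.314
```

```bash
python3 -m jog '[[0,0,0.1,0,0,0],[0,0,0.1,0,0,0],[0,0,0,0,0,0],[0,0,0,0,0,0],[0,0,0,0,0,0]]'

```

```text
time_s: 10.6
tcp_pos: [0.5636, 0.1069, 0.118]
ee_rot: [[-1.0, -0.004, 0.0], [-0.004, 1.0, -0.0], [-0.0, -0.0, -1.0]]
wrist_force: [1.1, 0.1, -0.9]
gripper_width: 0.316
```

```bash
python3 -m jog '[[0,0,0.1,0,0,0],[0,0,0.05,0,0,0],[0,0,0,0,0,0],[0,0,0,0,0,0],[0,0,0,0,0,0]]'

```

```text
time_s: 11.02
tcp_pos: [0.5636, 0.1068, 0.1165]
ee_rot: [[-1.0, -0.004, 0.0], [-0.004, 1.0, -0.0], [-0.0, -0.0, -1.0]]
wrist_force: [0.9, -0.6, 0.0]
gripper_width: 0.321
```

```bash
python3 -m jog '[[0,0,0.1,0,0,0],[0,0,0,0,0,0],[0,0,0,0,0,0],[0,0,0,0,0,0],[0,0,0,0,0,0]]'

```

```text
time_s: 11.43
tcp_pos: [0.5636, 0.1069, 0.1155]
ee_rot: [[-1.0, -0.004, 0.0], [-0.004, 1.0, -0.0], [-0.0, -0.0, -1.0]]
wrist_force: [-0.0, -0.3, -0.5]
gripper_width: 0.318
```

```bash
python3 -m jog '[[0,0,0.1,0,0,0],[0,0,0,0,0,0],[0,0,0,0,0,0],[0,0,0,0,0,0],[0,0,0,0,0,0]]'

```

```text
time_s: 11.85
tcp_pos: [0.5636, 0.1069, 0.1145]
ee_rot: [[-1.0, -0.004, 0.0], [-0.004, 1.0, 0.0], [-0.0, 0.0, -1.0]]
wrist_force: [-0.3, 0.1, -2.0]
gripper_width: 0.317
```

```bash
python3 -m jog '[[0,0,0.1,0,0,0],[0,0,0,0,0,0],[0,0,0,0,0,0],[0,0,0,0,0,0],[0,0,0,0,0,0]]'; python3 -c "
from h import *
st()"

```

```text
time_s: 12.27
tcp_pos: [0.5638, 0.1069, 0.1137]
ee_rot: [[-1.0, -0.004, 0.001], [-0.004, 1.0, 0.0], [-0.001, 0.0, -1.0]]
wrist_force: [0.5, 0.7, 1.4]
gripper_width: 0.315
t12.27 pos [0.5638 0.1069 0.1137] psi 90.21 F [0.49 0.71 1.45] M [-0.063  0.048  0.016] w 27.4 tiltz [ 6.e-04  1.e-04 -1.e+00] j [  27.   21.  -13.    0.  -56. -117.]
```

```bash
python3 -m jog '[[0,0,0.05,0,0,0],[0,0,0.05,0,0,0],[0,0,0,0,0,0],[0,0,0,0,0,0],[0,0,0,0,0,0]]'

```

```text
time_s: 12.68
tcp_pos: [0.5639, 0.1069, 0.1129]
ee_rot: [[-1.0, -0.004, 0.001], [-0.004, 1.0, 0.0], [-0.001, 0.0, -1.0]]
wrist_force: [0.2, -0.4, 4.8]
gripper_width: 0.316
```

```bash
python3 -m jog '[[0,0,0.1,0,0,0],[0,0,0,0,0,0],[0,0,0,0,0,0],[0,0,0,0,0,0],[0,0,0,0,0,0]]'; python3 -c "
from h import *
st()"

```

```text
time_s: 13.1
tcp_pos: [0.5638, 0.1069, 0.1116]
ee_rot: [[-1.0, -0.004, 0.001], [-0.004, 1.0, 0.0], [-0.001, 0.0, -1.0]]
wrist_force: [-0.1, -0.7, 3.9]
gripper_width: 0.318
t13.10 pos [0.5638 0.1069 0.1116] psi 90.21 F [-0.1  -0.66  3.93] M [-0.137 -0.029  0.019] w 27.6 tiltz [ 5.e-04  1.e-04 -1.e+00] j [  27.   21.  -13.    0.  -56. -117.]
```

```bash
python3 -m jog '[[0,0,0.08,0,0,0],[0,0,0.07,0,0,0],[0,0,0,0,0,0],[0,0,0,0,0,0],[0,0,0,0,0,0]]'

```

```text
time_s: 13.52
tcp_pos: [0.5639, 0.1069, 0.1102]
ee_rot: [[-1.0, -0.004, 0.001], [-0.004, 1.0, 0.0], [-0.001, 0.0, -1.0]]
wrist_force: [0.9, -0.2, 4.6]
gripper_width: 0.317
```

```bash
python3 -m jog '[[0,0,0.08,0,0,0],[0,0,0.07,0,0,0],[0,0,0,0,0,0],[0,0,0,0,0,0],[0,0,0,0,0,0]]'; python3 -c "
from h import *
st()"

```

```text
time_s: 13.93
tcp_pos: [0.5639, 0.1069, 0.1089]
ee_rot: [[-1.0, -0.004, 0.001], [-0.004, 1.0, 0.0], [-0.001, 0.0, -1.0]]
wrist_force: [-1.2, -0.8, 6.0]
gripper_width: 0.312
t13.93 pos [0.5639 0.1069 0.1089] psi 90.22 F [-1.16 -0.84  5.98] M [-0.13   0.064 -0.013] w 27.1 tiltz [ 9.e-04  0.e+00 -1.e+00] j [  27.   21.  -14.    0.  -55. -117.]
```

```bash
python3 -m jog '[[0,0,0.08,0,0,0],[0,0,0,0,0,0],[0,0,0,0,0,-2],[0,0.01,0,0,0,-4],[0,0.01,0,0,0,-4]]'; python3 -c "
from h import *
st()"

```

```text
time_s: 14.35
tcp_pos: [0.5641, 0.1071, 0.1082]
ee_rot: [[-0.984, -0.181, 0.001], [-0.181, 0.984, 0.0], [-0.001, -0.0, -1.0]]
wrist_force: [0.2, -1.3, 6.1]
gripper_width: 0.315
t14.35 pos [0.5641 0.1071 0.1082] psi 100.40 F [ 0.23 -1.3   6.1 ] M [-0.221  0.048  0.   ] w 27.4 tiltz [ 1.3e-03  2.0e-04 -1.0e+00] j [  27.   21.  -14.    0.  -55. -107.]
```

```bash
python3 -m jog '[[0,0.01,0,0,0,-5],[0,0.01,0,0,0,-5],[0,0.01,0,0,0,-5],[0,0.01,0,0,0,-5],[0,0.01,0,0,0,-5]]'; python3 -c "
from h import *
st()"

```

```text
time_s: 14.77
tcp_pos: [0.5639, 0.1077, 0.1082]
ee_rot: [[-0.815, -0.58, 0.001], [-0.58, 0.815, 0.0], [-0.001, -0.0, -1.0]]
wrist_force: [-0.6, 0.5, 6.6]
gripper_width: 0.315
t14.77 pos [0.5639 0.1077 0.1082] psi 125.46 F [-0.55  0.53  6.6 ] M [-0.014  0.159 -0.005] w 27.4 tiltz [ 1.1e-03  3.0e-04 -1.0e+00] j [ 27.  21. -14.   0. -55. -82.]
```

```bash
python3 -m jog '[[0,0.01,0,0,0,-6],[0,0.01,0,0,0,-6],[0,0.01,0,0,0,-6],[0,0.01,0,0,0,-6],[0,0.01,0,0,0,-6]]'
python3 -m jog '[[0,0.01,0,0,0,-6],[0,0.01,0,0,0,-6],[0,0.01,0,0,0,-6],[0,0.01,0,0,0,-6],[0,0,0,0,0,-0.8]]'; python3 -c "
from h import *
st();c=snap('wrist','w7.png');a=cv2.resize(c['frame'][60:260,160:400,::-1],(720,600),interpolation=cv2.INTER_CUBIC)
cv2.imwrite('pics/w7z.png',a)"

```

```text
time_s: 15.18
tcp_pos: [0.5634, 0.1082, 0.1082]
ee_rot: [[-0.415, -0.91, 0.001], [-0.91, 0.415, 0.001], [-0.001, -0.001, -1.0]]
wrist_force: [-0.4, 1.3, 6.1]
gripper_width: 0.313
time_s: 15.6
tcp_pos: [0.5632, 0.1086, 0.1082]
ee_rot: [[0.004, -1.0, 0.001], [-1.0, -0.004, 0.001], [-0.001, -0.001, -1.0]]
wrist_force: [-0.7, 0.9, 6.6]
gripper_width: 0.316
t15.60 pos [0.5632 0.1086 0.1082] psi -179.77 F [-0.71  0.86  6.6 ] M [ 0.334  0.297 -0.062] w 27.5 tiltz [ 0.0014  0.001  -1.    ] j [ 27.  21. -14.  -0. -55. -27.]
```

View pics/w7z.png

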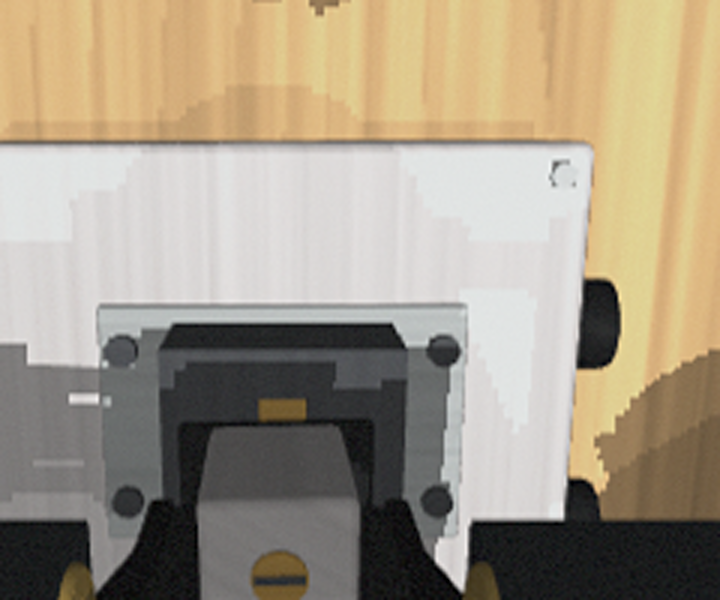

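```bash
python3 -m jog '[[0,0,-0.1,0,0,0],[0,0,-0.1,0,0,0],[0,0,-0.1,0,0,0],[0,0,-0.1,0,0,0],[0,0,0,0,0,0]]'; python3 -c "
from h import *
st()"

```

```text
time_s: 16.07
tcp_pos: [0.5631, 0.1084, 0.1119]
ee_rot: [[0.0, -1.0, 0.001], [-1.0, -0.0, 0.001], [-0.001, -0.001, -1.0]]
wrist_force: [0.1, 2.0, 5.1]
gripper_width: 0.32
t16.07 pos [0.5631 0.1084 0.1119] psi -179.99 F [0.09 1.97 5.07] M [ 0.336  0.031 -0.031] w 27.8 tiltz [ 1.1e-03  8.0e-04 -1.0e+00] j [ 27.  21. -13.  -0. -56. -27.]
```

```bash
python3 -m jog '[[0,0,-0.05,0,0,0],[0,0,-0.05,0,0,0],[0,0,0,0,0,0],[0,0,0,0,0,0],[0,0,0,0,0,0]]'; python3 -c "
from h import *
st()"

```

```text
time_s: 16.48
tcp_pos: [0.5629, 0.1082, 0.1124]
ee_rot: [[-0.0, -1.0, 0.0], [-1.0, 0.0, 0.0], [-0.0, -0.0, -1.0]]
wrist_force: [1.5, 1.2, 2.2]
gripper_width: 0.322
t16.48 pos [0.5629 0.1082 0.1124] psi 180.00 F [1.52 1.22 2.16] M [ 0.613 -0.503  0.013] w 28.0 tiltz [ 5.e-04  4.e-04 -1.e+00] j [ 27.  21. -13.  -0. -56. -27.]
```

```bash
python3 -m jog '[[0,0,0,0,0,0],[0,0,0,0,0,0],[0,0,0,0,0,0],[0,0,0,0,0,0],[0,0,0,0,0,0]]' 6.0
python3 -c "
from h import *
st();c=snap('wrist','w8.png');a=cv2.resize(c['frame'][60:260,160:400,::-1],(720,600),interpolation=cv2.INTER_CUBIC)
cv2.imwrite('pics/w8z.png',a)"

```

```text
time_s: 16.9
tcp_pos: [0.5618, 0.1075, 0.112]
ee_rot: [[-0.0, -1.0, -0.002], [-1.0, 0.0, -0.001], [0.001, 0.002, -1.0]]
wrist_force: [0.7, -0.3, 0.4]
gripper_width: 0.607
t16.90 pos [0.5618 0.1075 0.112 ] psi 179.99 F [ 0.69 -0.28  0.37] M [0.049 0.116 0.052] w 52.8 tiltz [-2.e-03 -8.e-04 -1.e+00] j [ 27.  21. -13.  -0. -56. -27.]
```

View pics/w8z.png

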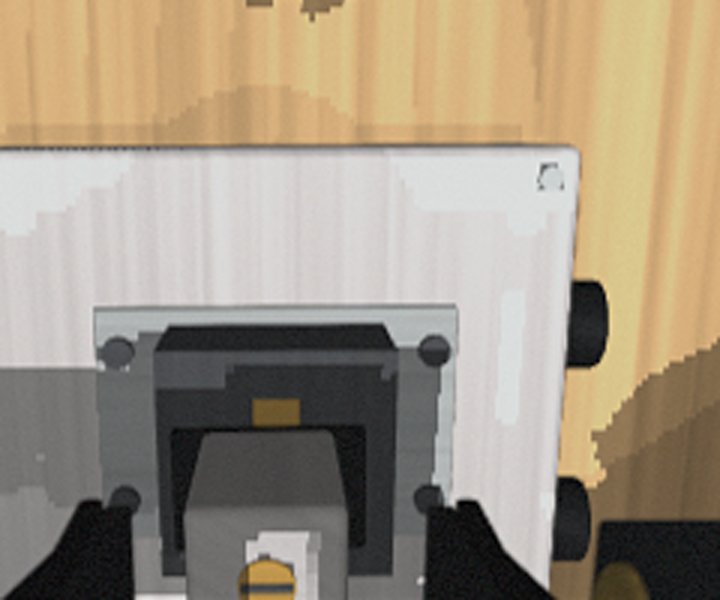

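```bash
python3 -m jog '[[0,0,0,0,0,0],[0,0,-0.5,0,0,0],[0,0,-1,0,0,0],[0,0,-2,0,0,0],[0,0,-2,0,0,0]]' 7.0
python3 -m jog '[[0,0,-2,0,0,0],[0,0,-2,0,0,0],[0,0,-2,0,0,0],[0,0,-1,0,0,0],[0,0,0,0,0,0]]'
python3 -m jog '[[2,0,0,0,0,0],[2,0,0,0,0,0],[1,0,0,0,0,0],[0,0,0,0,0,0],[0,0,0,0,0,0]]'
python3 -c "
from h import *
st();c=snap('wrist','w9.png');a=cv2.resize(c['frame'][:,:,::-1],(800,600),interpolation=cv2.INTER_CUBIC)
cv2.imwrite('pics/w9z.png',a);d=snap('scene','s9.png')
cv2.imwrite('pics/s9z.png',cv2.resize(d['frame'][90:220,240:360,::-1],None,fx=4.5,fy=4.5,interpolation=cv2.INTER_CUBIC))
"

```

```text
time_s: 17.37
tcp_pos: [0.5624, 0.1078, 0.1687]
ee_rot: [[0.0, -1.0, -0.001], [-1.0, -0.0, -0.001], [0.001, 0.001, -1.0]]
wrist_force: [0.5, -0.2, 1.2]
gripper_width: 0.801
time_s: 17.78
tcp_pos: [0.5642, 0.1084, 0.2413]
ee_rot: [[0.0, -1.0, 0.006], [-1.0, -0.0, 0.002], [-0.002, -0.006, -1.0]]
wrist_force: [1.0, 0.4, 0.3]
gripper_width: 0.804
time_s: 18.2
tcp_pos: [0.5624, 0.0577, 0.237]
ee_rot: [[-0.001, -1.0, -0.001], [-1.0, 0.001, -0.0], [0.0, 0.001, -1.0]]
wrist_force: [0.4, -0.4, 0.6]
gripper_width: 0.804
t18.20 pos [0.5624 0.0577 0.237 ] psi 179.94 F [ 0.43 -0.39  0.55] M [ 0.059  0.097 -0.009] w 70.0 tiltz [-0.001 -0.    -1.   ] j [ 22.  15.  -4.  -0. -72. -22.]
```

View pics/w9z.png

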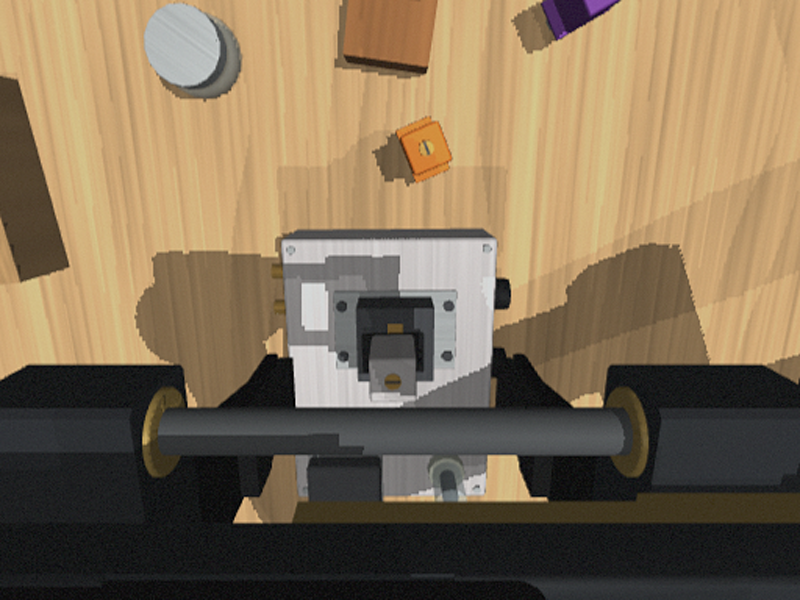

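View pics/s9z.png

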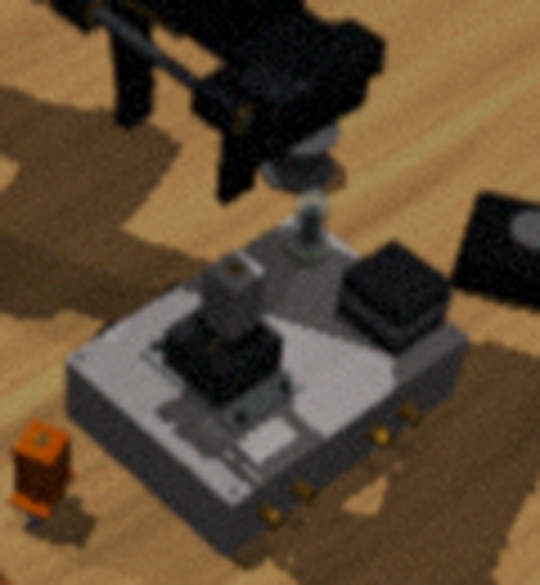

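The wrist view shows the can upright in the socket at about (393,365). Its flange lies crosswise and the brass pad shows through the slot beside it. The scene view agrees, and the fingers are well clear.

```bash
python3 -c "
from station import finish_job
print(finish_job())"
```

```text
the job is handed in; nothing more can be done
None
```

The coil can is locked crosswise in the socket and let go, and I handed the job in at about 18 s of the 59 s allowed; no verdict was reported.

**What I did:** I lifted the can out of the rack and lined its foot up with the slot, using the wrist camera. The foot went through without resistance. The pad was first felt with the TCP at about 0.114 m. I pressed about 5.5 mm further (wrist force about 7 N or less), turned it 90° without resistance, let it rise into the groove, opened the gripper and backed away.

**Last checks:**
- **Locking:** While still gripped, the can stopped rising at TCP 0.1124 m. That puts the foot's underside at about 0.080 m, roughly 16 mm below the socket's estimated top, so the T-bar is in the groove.
- **Pose:** The wrist and scene views show the can upright, its flange crosswise to the slot, with the gripper clear. I judged upright and at rest by eye only.
- **Bystanders:** I felt no contact with any of them, but I did not measure their positions again.

**What disagreed:**
- The top and wrist cameras differed by 2–3 mm on the socket's position. I used the wrist view relative to the gripped can, and the fit bore it out.
- Camera-measured lengths came out 2–4% short (up to 7% on the can's body). I took rounded edges to be the likely cause.

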